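# Fit two stretcher plugs and hold the gauge on the toe plug

## Task

Two broad-headed plugs and one slim-headed plug stand in the wooden rack on the aluminium tray: drop the two broad plugs one by one, peg down, into the two holes of the wooden shoe stretcher so that both heads sit fully home, and leave the slim plug and everything else on the ledge where it is. Then lift the plunger gauge out of its stand and hold it upright with its sprung tip on the brass centre dot of the plug nearest the stretcher's toe, pressing lightly so that the tip is pushed about half of its 14 mm travel into the gauge, never hard against its stop. Finish while still holding the gauge there: do not let go or put it down.

Things in the scene. Friction and masses are not known exactly. Their poses are not given: they have to be found in the camera images.
- plug_a: Broad plug: dark wood round head 30 mm diameter, 18 mm tall, on a steel peg 14 mm diameter, 24 mm long (foot tapered to 10 mm over the last 3 mm); 42 mm tall, about 30 g; brass dot 6 mm at the crown's centre. Origin: centre of the peg's foot, z up. Starts peg down in one of the rack's holes, head on the rack's top (33 mm above the ledge; origin at 9 mm)
- plug_b: Second broad plug, identical to plug_a; either plug may go in either hole
- plug_slim: Slim plug, to be left alone: like the broad plugs but its head is only 20 mm in diameter. Stands in another of the rack's holes; which plug is in which hole varies
- tray: Fixed aluminium tray 210 x 110 mm (own x, y), rim 14 mm high, with a pale wooden rack 170 x 46 mm across its middle, top 33 mm above the ledge, with three plug holes in a row along x at -55, 0 and +55 mm, 18 mm in diameter. Origin: centre of its underside, on the ledge
- stretcher: Fixed wooden shoe stretcher lying flat: forepart 45 mm high, 80 mm wide, its round toe reaching 110 mm along own -x; a steel rod joins it to the heel block and T-handle, reaching 230 mm along +x. Two plug holes 55 mm apart in the forepart's level top. Origin: under the midpoint between the holes, on the ledge; z up
- hole_toe (a point): Centre of the mouth of the hole nearer the toe, 45 mm above the ledge; 17 mm in diameter, 30 mm deep, vertical. A plug fully home has its head's underside on the top face: origin 24 mm below this point, crown 18 mm above it
- hole_heel (a point): Centre of the mouth of the hole nearer the heel block, 55 mm from hole_toe, same size
- gauge: Plunger gauge, about 0.13 kg. Origin: centre of the barrel's lower end, z up. Barrel 18 mm diameter z 0 to 50 mm, collar 34 mm diameter to 58, square grip 22 x 22 mm (faces square to own x and y) to 108, cap 16 mm diameter to 112. Sprung tip projects 24 mm below the barrel when free. Starts hanging in the stand by its collar, origin 35 mm above the ledge; clear of it when raised 76 mm
- gauge_foot (a point): Centre of the underside of the gauge's sprung tip (a steel disc 12 mm in diameter on a 6 mm rod); moves with the tip
- gauge_tip (a joint): How far the sprung tip is pushed into the gauge, m: 0 fully out, 0.014 hard against the stop. Spring: about 1 N to start it, then 0.4 N more for each mm (3.8 N at 7 mm)
- stand: Fixed grey block 60 x 60 mm, 85 mm high, with a vertical through hole 23 mm in diameter in which the gauge hangs by its collar. Origin: centre of its underside, on the ledge
- tin_large: Closed round metal tin 76 mm diameter, 26 mm high, to be left alone. Origin: centre of underside
- tin_small: Closed round metal tin 64 mm diameter, 22 mm high, to be left alone. Origin: centre of underside
- shoe_brush: Wide black shoe brush 165 x 50 x 54 mm (x long), bristles down, to be left alone. Origin: centre of underside
- welt_brush: Narrow pale wood welt brush about 145 x 20 mm (x long), 26 mm high, lying between tray and stretcher, to be left alone. Origin: on the ledge near its middle
- bottle: Chrome press-button dispenser bottle 68 mm diameter, 149 mm high, standing capped, to be left alone. Origin: centre of underside
There are look-alikes about, which are no part of the job. Leave any red or turquoise look-alike of the stand alone.

How it is judged (in metres and radians):
On the way, in this order (a step that is already met when the one before it is completed fails the run):
1. one broad plug is fully home in a stretcher hole and released (((horizontal distance between plug_a and hole_toe below 0.004 m and z of plug_a in the frame of stretcher below 0.0235 m and angle between plug_a's own z axis and vertical below 0.1 rad and contact force between the fingers and plug_a below 0.1 N) or (horizontal distance between plug_a and hole_heel below 0.004 m and z of plug_a in the frame of stretcher below 0.0235 m and angle between plug_a's own z axis and vertical below 0.1 rad and contact force between the fingers and plug_a below 0.1 N) or (horizontal distance between plug_b and hole_toe below 0.004 m and z of plug_b in the frame of stretcher below 0.0235 m and angle between plug_b's own z axis and vertical below 0.1 rad and contact force between the fingers and plug_b below 0.1 N) or (horizontal distance between plug_b and hole_heel below 0.004 m and z of plug_b in the frame of stretcher below 0.0235 m and angle between plug_b's own z axis and vertical below 0.1 rad and contact force between the fingers and plug_b below 0.1 N))), for 0.2 s.
2. both broad plugs are fully home, one in each hole, and released (((horizontal distance between plug_a and hole_toe below 0.004 m and z of each of plug_a, plug_b in the frame of stretcher below 0.0235 m and angle between each of plug_a, plug_b's own z axis and vertical below 0.1 rad and contact force between the fingers and plug_a below 0.1 N and horizontal distance between plug_b and hole_heel below 0.004 m and contact force between the fingers and plug_b below 0.1 N) or (horizontal distance between plug_b and hole_toe below 0.004 m and z of each of plug_b, plug_a in the frame of stretcher below 0.0235 m and angle between each of plug_b, plug_a's own z axis and vertical below 0.1 rad and contact force between the fingers and plug_b below 0.1 N and horizontal distance between plug_a and hole_heel below 0.004 m and contact force between the fingers and plug_a below 0.1 N))), for 0.2 s.
3. the gauge is held clear of its stand (z of gauge in the frame of stand above 0.115 m and contact force between the fingers and gauge above 1 N), for 0.1 s.
At the end, for the whole second after the job is handed in: Broad plugs home, released, one per hole (2.5 mm of depth, 4 mm of axis, 0.1 rad). Gauge gripped, still, upright within 0.12 rad, clear of stand and stretcher, its foot within 6 mm of the toe hole's axis, bearing on that plug with 1 to 8 N, tip in 3 to 11 mm (((horizontal distance between plug_a and hole_toe below 0.004 m and z of each of plug_a, plug_b in the frame of stretcher below 0.0235 m and angle between each of plug_a, plug_b's own z axis and vertical below 0.1 rad and contact force between the fingers and plug_a below 0.1 N and horizontal distance between plug_b and hole_heel below 0.004 m and contact force between the fingers and plug_b below 0.1 N and contact force between gauge and plug_a between 1 and 8 N) or (horizontal distance between plug_b and hole_toe below 0.004 m and z of each of plug_b, plug_a in the frame of stretcher below 0.0235 m and angle between each of plug_b, plug_a's own z axis and vertical below 0.1 rad and contact force between the fingers and plug_b below 0.1 N and horizontal distance between plug_a and hole_heel below 0.004 m and contact force between the fingers and plug_a below 0.1 N and contact force between gauge and plug_b between 1 and 8 N)) and horizontal distance between gauge_foot and hole_toe below 0.006 m and value of joint gauge_tip between 0.003 and 0.011 m and angle between gauge's own z axis and vertical below 0.12 rad and contact force between the fingers and gauge above 1 N and contact force between gauge and stand below 0.1 N and contact force between gauge and stretcher below 0.1 N and linear speed of gauge below 0.01 m/s); the arm keeps its last pose, push and grip.
It fails at once if a bystander or the slim plug is moved more than 20 mm (distance of any of plug_slim, tin_large, tin_small, shoe_brush, welt_brush, bottle from where it was at the start of the episode above 0.02 m).
It fails at once if the gauge tip is driven hard against its stop (value of joint gauge_tip above 0.0138 m).
It also fails if it takes over 72 s, if anything falls off the work surface, if the arm or the gripper's body presses on something with over 40 N, if the wrist force passes 120 N, or if a joint passes its speed limit or range.

## Robot

A 6-joint arm with a two-finger parallel gripper is mounted at the origin on the work surface. World frame = base frame: x ahead of the robot, y to its left, z up, the work surface at z = 0. Lengths are in mm, angles in degrees, forces in N, time in s.
With the tool pointing down it reaches from about 325 to 850 mm from the base axis. Payload 15.5 kg.
Tool frame: the origin (TCP) lies at the very end of the fingers, on their centre line; the grasp point (between the pads) lies 19 mm behind it; z points along the fingers, y is the line along which they close (so a half turn about z gives the same grasp; the last joint's range is limited). The gripper opens to 91 mm and grips with 3 to 60 N. Pads are 32 mm wide; open, the fingers measure 118 mm over their backs; the gripper's body (76 mm by 178 mm) begins 60 mm behind the grasp point.
Start: joints at [-80.758, 28.281, 77.091, -0, 74.628, -5.472], TCP at [158.743, -604.505, 175.715] pointing down, gripper open.
Joint ranges: [-166.48, 166.48], [-47.26, 123.95], [12.59, 153.08], [-70.14, 250.14], [6.76, 159.57], [-176.63, 176.63]. Speed limits (degrees/s): [108.29, 108.29, 147.25, 172.46, 172.46, 172.46].

## Interface

Orientations are given as [roll, pitch, yaw] about the fixed x, y, z axes, in that order (R = Rz(yaw) Ry(pitch) Rx(roll)).
In Python, from rig import sensors, imaging, order gives the robot as it stands. The module is installed in compiled form; this text tells all that it offers.
- The arm moves only by the shell command python3 -m inch 'ROWS'. ROWS is JSON, a list of rows, each a list of 3 entries, a list of its own where there are three numbers: the opening in per cent of the stroke, from 0 (shut) to 100 (fully open), then the shift along the tool's x, y, z in mm, then the turn, a rotation vector about the tool's x, y, z in rad. In form: [[claw, [x, y, z], [wx, wy, wz]], ...]. A call has 1 to 12 rows; each row shifts and turns the commanded pose from where the row before left it, along the tool's axes as they then stand; what a row does not reach is not made up. A row lasts 1/10 s, in which the tool goes at most 50 mm and 8.59 degrees, less where a joint would pass 70% of its speed; a pose out of reach is approached as far as the arm can. A call with a gripper value outside its range is refused whole. The fingers move at their own pace and stop on an object; the grip force is fixed at half the most. Time passes only in rows, so rows that do not move let the fingers close. It gives the time, the measured TCP pose, the force, the opening and the grip force at its end, in the units of the state.
- sensors.state(): the state, without advancing time (a new reading comes with each control period).
- imaging.grab_frame(name): name is "scene" or "top"; returns a dict with "pixels" (400x640x3 uint8, red, green, blue), "z_map" (400x640 float32, mm along the optical axis (not along the pixel's ray), 0 where there is no reading), "vfov" (degrees; the focal length in pixels is half the picture's height over the tangent of half this angle, whatever the lens; pixels are square), "cx", "cy" (the principal point, pixels), "position" and "attitude" of the camera in the world. Camera axes: x right, y down, z forward; pixel columns grow to the right and rows downward; lengths in mm; the calibration is good to about 2 mm. A picture is of the moment at which its call begins.
- order.finish_job(): hands the job in; it is judged then, once.
The state is a dict: "time": time; "q": joint angles; "qvel": joint speeds; "effort": joint torques, N m; "ee_pos": TCP position; "ee_rot": TCP orientation; "contact_force": force on the tool from outside, world axes, zero at the start; "moment": the same for the moment, N m; "gripper_width": opening from 0.0 (shut) to 1.0 (fully open); "gripper_force": force on a finger pad.
Only numpy, scipy, OpenCV 4.12 (cv2) and the standard library are available. Lean on these libraries where they do the work, as an engineer would, in place of code of your own. Each camera call takes 0.05 s, during which the arm holds its last target. There are 200 camera calls.

## Working session

There is one attempt and no reset: what is moved stays moved. The work goes in short steps, Python scripts to look and compute and a shell command to move; the robot and the scene stay as the last step left them, time stands still between calls to the robot, and variables do not carry over. Pictures are saved under pics/ and viewed, at most 10 in all, crops included, and the job is handed in when it is done.

```bash
mkdir -p pics; cat > h.py <<'E'
import numpy as np, cv2
from scipy.spatial.transform import Rotation as R
from rig import sensors, imaging, order
def grab(n,f=None):
    d=imaging.grab_frame(n)
    if f: cv2.imwrite('pics/'+f,d['pixels'][:,:,::-1])
    return d
def cloud(d):
    f=200/np.tan(np.radians(d['vfov'])/2)
    v,u=np.mgrid[0:400,0:640]; z=d['z_map']
    p=np.stack([(u-d['cx'])/f*z,(v-d['cy'])/f*z,z],-1)
    a=np.array(d['attitude'],float)
    M=a if a.shape==(3,3) else R.from_euler('xyz',a,degrees=True).as_matrix()
    P=p@M.T+np.array(d['position']); P[z==0]=np.nan
    return P
def pix(d,u,v,h):
    "pixel -> world on plane z=h"
    f=200/np.tan(np.radians(d['vfov'])/2)
    a=np.array(d['attitude'],float)
    M=a if a.shape==(3,3) else R.from_euler('xyz',a,degrees=True).as_matrix()
    r=M@np.array([(u-d['cx'])/f,(v-d['cy'])/f,1]); o=np.array(d['position'])
    return o+r*(h-o[2])/r[2]
E
python3 - <<'E'
from h import *
for n in('top','scene'):
    d=grab(n,n+'.png'); print(n,{k:v for k,v in d.items() if k not in('pixels','z_map')})
    np.save(n+'_P.npy',cloud(d))
    P=cloud(d);print(P[200,320],P[100,100])
print(sensors.state())
E
```

```text
top {'vfov': 45.59587169960968, 'cx': 314.0867013069301, 'cy': 203.852441729965, 'position': array([ 291.90817792,   34.7728441 , 1389.33090349]), 'attitude': array([-169.6143978 ,   -0.58648811,  -89.2546038 ])}
[550.04205183   7.34623337  44.6856067 ] [839.29704295 661.12650499  54.82690199]
scene {'vfov': 56.968615316597315, 'cx': 320.0258507188833, 'cy': 208.53303907143263, 'position': array([ 879.07149393, -216.22037693,  790.81144624]), 'attitude': array([-150.35589435,    0.80176086,   49.49277713])}
[531.96123619  66.51067696  45.14014373] [-189.55346468 -187.44431491   -1.09840086]
{'time': 0.1, 'q': array([-8.07598900e+01,  2.83108403e+01,  7.71231878e+01,  3.53880812e-05,
        7.46285456e+01, -5.46981962e+00]), 'qvel': array([ 0.10420577, -0.09410172, -0.12399139,  0.02894961, -0.03412566,
       -0.03059899]), 'effort': array([ 2.37704837e-03, -8.80240846e+01, -3.82540584e+01,  7.10233999e-02,
        4.82216198e-02, -3.00096690e-05]), 'ee_pos': array([ 158.66574388, -604.13124453,  175.20549088]), 'ee_rot': array([-1.79937714e+02, -5.99857315e-03,  1.47099170e+01]), 'contact_force': array([0.96017715, 0.16578367, 0.37724921]), 'moment': array([-0.06956055, -0.02161779, -0.01585018]), 'gripper_force': 0.0, 'gripper_width': 1.0039781881966015}
```

View pics/top.png

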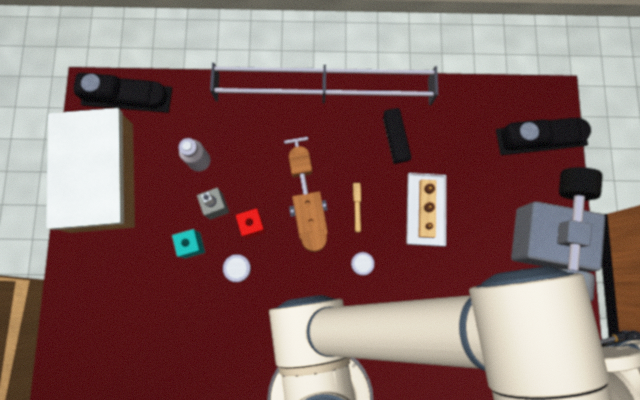

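View pics/scene.png

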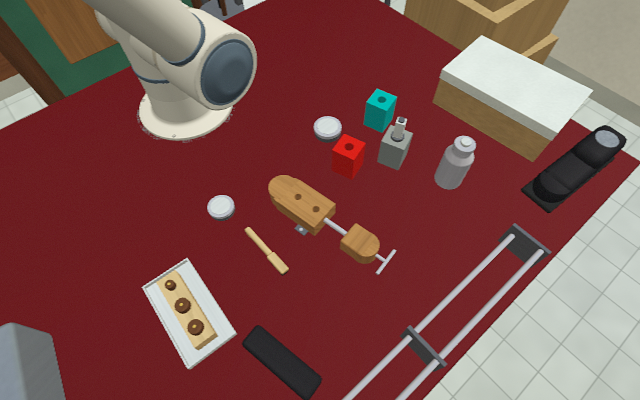

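The top view shows the stretcher at about (310,215), the rack plugs at (430,188), (429,207) and (430,226), and the grey stand with the gauge at (210,202). The slim plug looks like the one nearest the robot: (430,226) top, (170,285) scene. Next I'll look at enlarged crops.

```bash
python3 - <<'E'
import cv2,numpy as np
t=cv2.imread('pics/top.png');s=cv2.imread('pics/scene.png')
def c(im,x,y,w,h,k):return cv2.resize(im[y:y+h,x:x+w],None,fx=k,fy=k,interpolation=cv2.INTER_CUBIC)
# 4 panels 400x300, ea.
a=c(t,400,165,50,37*2//2+38,8)[:600]  # 400x600
b=c(t,285,180,50,75,8)
cv2.imwrite('pics/c1.png',np.hstack([a,b]))
a=c(s,150,265,66,80,6); b=c(s,265,170,66,80,6)
cv2.imwrite('pics/c2.png',np.hstack([a,b]))
P=np.load('top_P.npy');S=np.load('scene_P.npy')
for n,Q in(('t',P),('s',S)):
  x,y,z=Q[...,0],Q[...,1],Q[...,2]
  print(n,'ledge z',np.nanmedian(z[(x>500)&(x<700)&(abs(y)<300)]))
E
```

```text
t ledge z -0.23835425182096515
s ledge z -0.21678041901145662
```

View pics/c1.png

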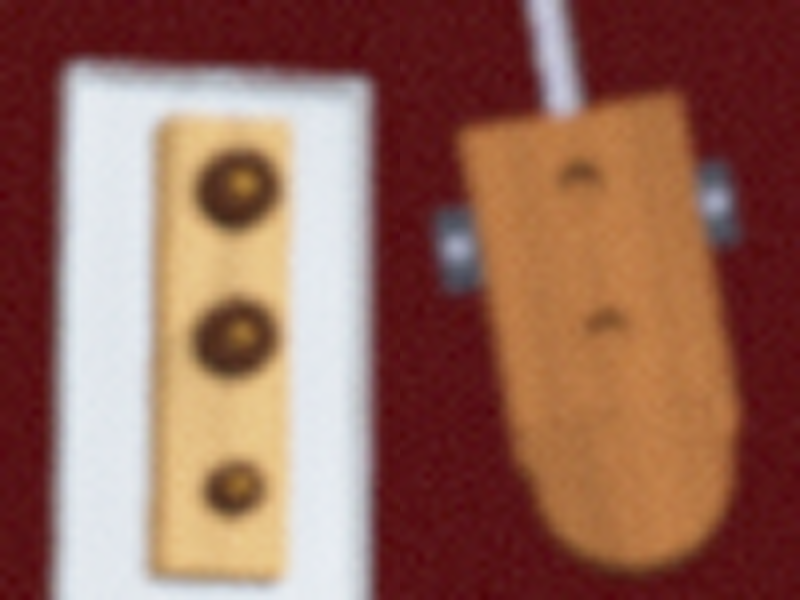

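View pics/c2.png

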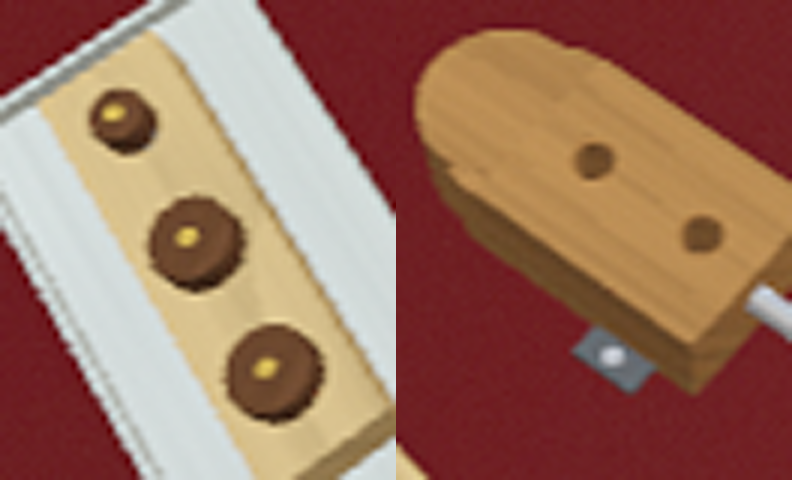

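The crops confirm slim is nearest the robot. Scene pixels: toe hole (297.6,196.2), heel hole (315.6,208.7), broad dots (180.8,304.1) and (193.8,326.1). Top view dots: (429.6,206.6) and (429.9,187.4).

```bash
python3 - <<'E'
from h import *
t=grab('top');s=grab('scene')
f=lambda p:np.round(p,1)
for n,a,b in(('far',(429.9,187.4),(193.8,326.1)),('mid',(429.6,206.6),(180.8,304.1)),('slim',(429.2,225.2),(168.6,283.4))):
    print(n,f(pix(t,*a,51)),f(pix(s,*b,51)))
T,H=pix(s,297.6,196.2,45),pix(s,315.6,208.7,45)
print('holes',f(T),f(H),np.linalg.norm(T-H))
P=cloud(t);S=cloud(s)
def sel(Q,c,r,z0,z1):
    m=(np.hypot(Q[...,0]-c[0],Q[...,1]-c[1])<r)&(Q[...,2]>z0)&(Q[...,2]<z1); return Q[m]
def rect(q):
    r=cv2.minAreaRect(q[:,:2].astype(np.float32)); return [np.round(x,1) for x in r],len(q),np.round(q.mean(0),1)
for n,Q in(('t',P),('s',S)):
    print(n,'fore',rect(sel(Q,(T+H)[:2]/2,95,42,49)))
    q=sel(Q,(T+H)[:2]/2,30,42,49);print('  z top',np.median(q[:,2]))
for n,Q,d in(('t',P,t),('s',S,s)):
    g=pix(t,210,202,85)
    print(n,g,'standtop',rect(sel(Q,g,55,81,90)))
    print('  gripZ',rect(sel(Q,g,50,100,150)),'cap',rect(sel(Q,g,50,138,152)))
    print('  tins/bottle', rect(sel(Q,pix(t,195,155,100),60,20,170)), rect(sel(Q,pix(t,357,207,20),100,10,35)))
E
python3 - <<'E'
import cv2,numpy as np
s=cv2.imread('pics/scene.png');t=cv2.imread('pics/top.png')
k=lambda im,x,y:cv2.resize(im[y:y+75,x:x+50],None,fx=8,fy=8,interpolation=cv2.INTER_CUBIC)
cv2.imwrite('pics/c3.png',np.hstack([k(t,185,165),k(s,370,105)]))
E
```

```text
far [ 590.6 -309.2   51. ] [ 591.7 -310.4   51. ]
mid [ 534.3 -306.6   51. ] [ 536.7 -307.9   51. ]
slim [ 480.5 -303.8   51. ] [ 481.8 -305.3   51. ]
holes [489.   33.2  45. ] [543.1  43.5  45. ] 55.117864396101616
t fore ([array([496.9,  33.7]), array([148.1,  79.8]), np.float64(11.1)], 947, array([499.6,  34.4,  44.6]))
  z top 44.74678259974223
s fore ([array([497.2,  35.2]), array([150.4,  81.2]), np.float64(11.3)], 1494, array([505. ,  35.9,  44.1]))
  z top 44.223662536380516
t [532.05350495 314.2186193   85.        ] standtop ([array([535.8, 313.1]), array([61.3, 60.5]), np.float64(22.2)], 271, array([533.8, 310.2,  84.4]))
  gripZ ([array([535.7, 312.2]), array([22.8, 22. ]), np.float64(26.6)], 107, array([533.5, 310. , 134.6])) cap ([array([536.3, 312.8]), array([21.7, 21.2]), np.float64(29.5)], 63, array([535.9, 312. , 144. ]))
  tins/bottle ([array([672.9, 367.3]), array([58.4, 66.5]), np.float64(56.8)], 676, array([665.7, 362.5, 104.5])) ([array([548.2, -89.9]), array([129.8, 118.1]), np.float64(51.9)], 276, array([ 541.8, -102. ,   24.3]))
s [532.05350495 314.2186193   85.        ] standtop ([array([537.1, 313.9]), array([60. , 63.3]), np.float64(22.4)], 338, array([540.6, 309.2,  84.2]))
  gripZ ([array([537.6, 312.5]), array([22.1, 25.3]), np.float64(29.0)], 185, array([540.5, 308.3, 129.4])) cap ([array([537.3, 313.2]), array([21.3, 23.8]), np.float64(29.4)], 76, array([538.5, 311.8, 143.4]))
  tins/bottle ([array([678.7, 366.6]), array([67.8, 57.7]), np.float64(16.3)], 1303, array([683.2, 355.8,  95.2])) ([array([ 537.8, -101.4]), array([143.8,  20.2]), np.float64(1.1)], 450, array([ 548.1, -102. ,   24.3]))
```

View pics/c3.png

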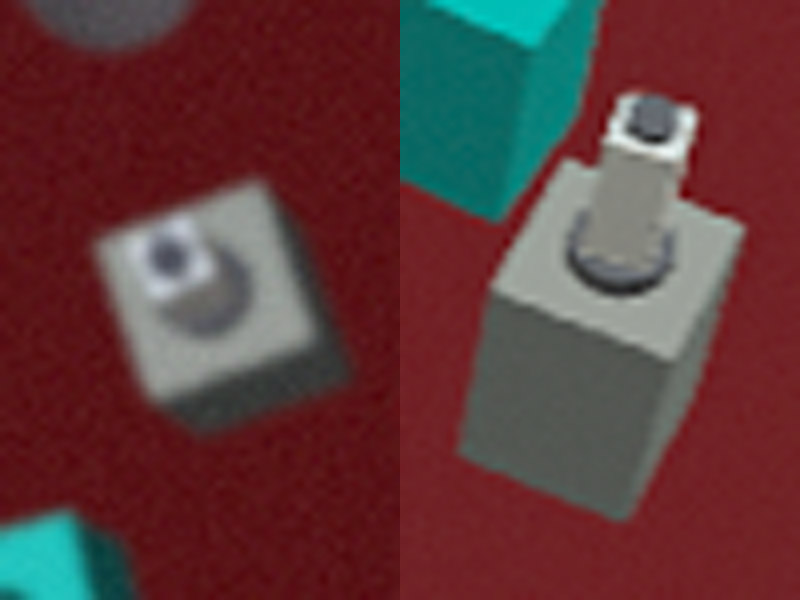

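Positions agree: toe hole (488.7,33) and heel hole (542.7,43.3) are 55 mm apart with yaw 10.8. Broad plugs are at (535.5,-307.2) and (591.2,-309.8), with the row at yaw about -2.6. The gauge is at (536.5,313), grip yaw about 28. I'll add a delta helper and start moving.

```bash
cat > d.py <<'E'
import sys
from h import *
x,y,z,yaw=map(float,sys.argv[1:5]); s=sensors.state()
Rc=R.from_euler('xyz',s['ee_rot'],degrees=True); Rt=R.from_euler('xyz',[180,0,yaw],degrees=True)
dl=np.array([x,y,z])-s['ee_pos']
print('t',s['time'],'pos',s['ee_pos'].round(1),s['ee_rot'].round(2),'F',s['contact_force'].round(1),'w',round(s['gripper_width'],3),'gf',round(s['gripper_force'],1))
print('turn',(Rc.inv()*Rt).as_rotvec().round(4),'shift cur',Rc.inv().apply(dl).round(1),'shift tgt',Rt.inv().apply(dl).round(1))
E
python3 -m inch '[[100,[0,0,0],[0,0,0.1]],[100,[0,0,0],[0,0,0.1]],[100,[0,0,0],[0,0,0.1]]]'
python3 d.py 535.5 -307.2 110 -2.6
```

```text
time: 0.5
ee_pos: [158.7, -604.4, 175.5]
ee_rot: [-180.0, 0.0, -2.7]
contact_force: [-0.1, -0.1, 0.1]
gripper_width: 1.001
gripper_force: 0.0
t 0.5 pos [ 158.7 -604.4  175.5] [-179.98    0.     -2.71] F [-0.1 -0.1  0.1] w 1.001 gf 0.0
turn [-0.0004  0.0001 -0.0019] shift cur [ 362.3 -314.6   65.6] shift tgt [ 362.9 -314.    65.5]
```

```bash
python3 -m inch '[[100,[33,-28.5,0],[0,0,0]],[100,[33,-28.5,0],[0,0,0]],[100,[33,-28.5,0],[0,0,0]],[100,[33,-28.5,0],[0,0,0]],[100,[33,-28.5,0],[0,0,0]],[100,[33,-28.5,0],[0,0,0]],[100,[33,-28.5,10],[0,0,0]],[100,[33,-28.5,15],[0,0,0]],[100,[33,-28.5,20],[0,0,0]],[100,[33,-28.5,20],[0,0,0]],[100,[32,-29,0],[0,0,0]],[100,[0,0,0],[0,0,0]]]'
python3 d.py 535.5 -307.2 35.5 -2.6
```

```text
time: 1.7
ee_pos: [537.0, -302.8, 109.8]
ee_rot: [-179.9, 0.0, -2.3]
contact_force: [-0.3, -0.6, 0.5]
gripper_width: 1.0
gripper_force: 0.0
t 1.7 pos [ 537.  -302.8  109.8] [-179.93    0.     -2.25] F [-0.3 -0.6  0.5] w 1.0 gf 0.0
turn [-0.0013  0.      0.006 ] shift cur [-1.4  4.5 74.3] shift tgt [-1.3  4.4 74.3]
```

```bash
python3 -m inch '[[100,[0,0,20],[0,0,0]],[100,[0,0,0],[0,0,0]],[100,[0,0,0],[0,0,0]]]' >/dev/null
python3 d.py 535.5 -307.2 35.5 -2.6
```

```text
t 2.0 pos [ 533.5 -306.6   90.8] [-1.7997e+02  5.0000e-02 -2.5000e+00] F [-0.5  0.2  0.5] w 1.0 gf 0.0
turn [-0.0005  0.0008  0.0018] shift cur [ 2.1  0.6 55.3] shift tgt [ 2.1  0.5 55.3]
```

```bash
python3 -m inch '[[100,[2,0.5,20],[0,0,0]],[100,[0,0,20],[0,0,0]],[100,[0,0,10],[0,0,0]],[100,[0,0,5],[0,0,0]],[100,[0,0,0],[0,0,0]],[100,[0,0,0],[0,0,0]]]' >/dev/null
python3 d.py 535.5 -307.2 35.5 -2.6
```

```text
t 2.6 pos [ 536.3 -307.4   36.5] [ 1.7997e+02 -5.0000e-02 -2.4800e+00] F [ 0.4 -0.8 -0.1] w 0.999 gf 0.0
turn [ 0.0005 -0.0008  0.0021] shift cur [-0.8 -0.2  1. ] shift tgt [-0.8 -0.2  1. ]
```

```bash
python3 -m inch '[[20,[-0.5,0,0.5],[0,0,0]],[20,[0,0,0],[0,0,0]],[20,[0,0,0],[0,0,0]],[20,[0,0,0],[0,0,0]],[20,[0,0,0],[0,0,0]],[20,[0,0,0],[0,0,0]],[20,[0,0,0],[0,0,0]]]'
python3 d.py 535.5 -307.2 120 -2.6
```

```text
time: 3.3
ee_pos: [535.4, -307.0, 35.2]
ee_rot: [-180.0, 0.0, -2.5]
contact_force: [-0.5, -1.2, 0.4]
gripper_width: 0.416
gripper_force: 0.0
t 3.3 pos [ 535.4 -307.    35.2] [-180.      0.     -2.47] F [-0.5 -1.2  0.4] w 0.416 gf 0.0
turn [-0.      0.      0.0022] shift cur [  0.1   0.2 -84.8] shift tgt [  0.1   0.2 -84.8]
```

Head of 30 mm means about 0.33; I'll keep closing, then lift.

```bash
python3 -m inch '[[20,[0,0,0],[0,0,0]],[20,[0,0,0],[0,0,0]],[20,[0,0,0],[0,0,0]],[20,[0,0,0],[0,0,0]],[20,[0,0,-10],[0,0,0]],[20,[0,0,-25],[0,0,0]],[20,[0,0,-25],[0,0,0]],[20,[0,0,-25],[0,0,0]],[20,[0,0,0],[0,0,0]]]'
python3 d.py 488.7 33 120 10.8
```

```text
time: 4.2
ee_pos: [537.2, -308.2, 124.3]
ee_rot: [179.8, -0.3, -2.5]
contact_force: [-0.4, -0.1, 0.6]
gripper_width: 0.201
gripper_force: 0.0
t 4.2 pos [ 537.2 -308.2  124.3] [179.82  -0.28  -2.48] F [-0.4 -0.1  0.6] w 0.201 gf 0.0
turn [ 0.0038 -0.0046 -0.2317] shift cur [ -63.2 -338.8    2.9] shift tgt [  16.3 -344.3    4.3]
```

```bash
python3 - <<'E'
from h import *
s=grab('scene','s2.png')['pixels'][:,:,::-1]
cv2.imwrite('pics/c4.png',cv2.resize(s[200:390,80:320],None,fx=3,fy=3,interpolation=cv2.INTER_CUBIC))
E
```

```text
(no output)
```

View pics/c4.png

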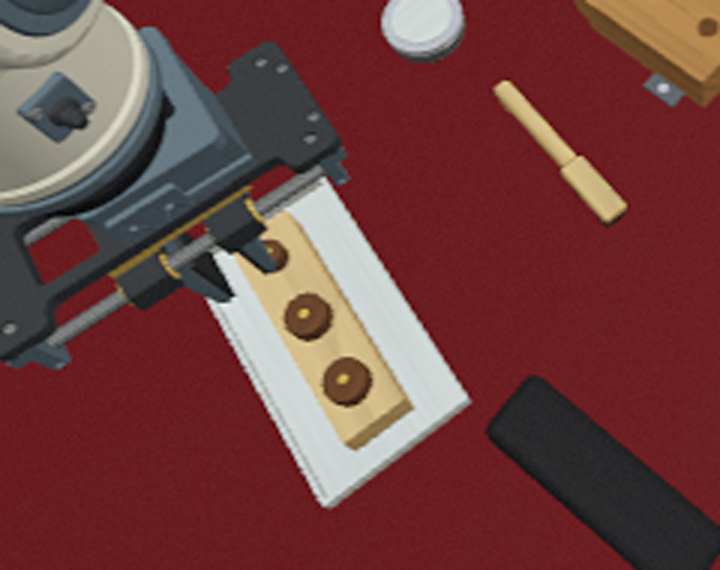

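```bash
cat >> h.py <<'E'
def proj(d,p):
    f=200/np.tan(np.radians(d['vfov'])/2); M=R.from_euler('xyz',d['attitude'],degrees=True).as_matrix()
    c=M.T@(np.array(p)-d['position']); return np.array([c[0]/c[2]*f+d['cx'],c[1]/c[2]*f+d['cy']])
E
python3 - <<'E'
from h import *
s=grab('scene'); st=sensors.state(); print(st['ee_pos'],proj(s,st['ee_pos']),((proj(s,st['ee_pos'])-[80,200])*3))
print(proj(s,[535.5,-307,51]), [pix(s,(308-2+0)/3+80,(313)/3+200,51)])
Q=cloud(s); m=(abs(Q[...,0]-510)<90)&(abs(Q[...,1]+308)<70)&(Q[...,2]>105)
q=Q[m]; print(len(q)); 
lo=q[q[:,2]<135]; print(lo.min(0),lo.max(0),lo.mean(0))
E
```

```text
[ 535.70017679 -307.16950704  121.08688222] [167.96569117 293.32303936] [263.89707352 279.96911807]
[180.88231756 303.39252517] [array([ 538.66889505, -306.24623297,   51.        ])]
16850Traceback (most recent call last):
  File "<stdin>", line 6, in <module>
    return umr_minimum(a, axis, None, out, keepdims, initial, where)
ValueError: zero-size array to reduction operation minimum which has no identity
```

The plugs are unmoved: the grip was too weak, with the finger servo near its 20% target when I lifted. I'll reopen, go back down and close to 0.

```bash
python3 -m inch '[[60,[0,0,0],[0,0,0]],[60,[0,0,0],[0,0,0]],[60,[0,0,0],[0,0,0]],[60,[0,0,0],[0,0,0]],[60,[0,0,0],[0,0,0]],[60,[0,0,25],[0,0,0]],[60,[0,0,25],[0,0,0]],[60,[0,0,25],[0,0,0]],[60,[0,0,10],[0,0,0]],[60,[0,0,0],[0,0,0]],[60,[0,0,0],[0,0,0]]]'
python3 d.py 535.5 -307.2 35.5 -2.6
```

```text
time: 5.4
ee_pos: [535.9, -307.3, 36.0]
ee_rot: [180.0, -0.0, -2.5]
contact_force: [0.2, -0.7, -0.3]
gripper_width: 0.598
gripper_force: 0.0
t 5.4 pos [ 535.9 -307.3   36. ] [ 1.7997e+02 -4.0000e-02 -2.4800e+00] F [ 0.2 -0.7 -0.3] w 0.598 gf 0.0
turn [ 0.0005 -0.0007  0.0022] shift cur [-0.4 -0.1  0.5] shift tgt [-0.4 -0.1  0.5]
```

```bash
python3 -m inch '[[0,[0,0,0],[0,0,0]],[0,[0,0,0],[0,0,0]],[0,[0,0,0],[0,0,0]],[0,[0,0,0],[0,0,0]],[0,[0,0,0],[0,0,0]],[0,[0,0,0],[0,0,0]],[0,[0,0,0],[0,0,0]]]'
python3 d.py 535.5 -307.2 120 -2.6
```

```text
time: 6.1
ee_pos: [535.4, -307.0, 35.2]
ee_rot: [-180.0, 0.0, -2.5]
contact_force: [-1.0, 0.4, -0.4]
gripper_width: 0.022
gripper_force: 0.0
t 6.1 pos [ 535.4 -307.    35.2] [-180.      0.     -2.48] F [-1.   0.4 -0.4] w 0.022 gf 0.0
turn [-0.0001  0.      0.0022] shift cur [  0.1   0.2 -84.8] shift tgt [  0.1   0.2 -84.8]
```

```bash
python3 - <<'E'
from h import *
d=grab('scene'); s=d['pixels'][:,:,::-1]
a=cv2.resize(s[220:370,110:250],None,fx=4,fy=4,interpolation=cv2.INTER_CUBIC)
cv2.imwrite('pics/c5.png',a)
p=sensors.state()['ee_pos'];print(proj(d,p),(proj(d,p)-[110,220])*4)
E
```

```text
[183.48362586 305.44155191] [293.93450342 341.76620764]
```

View pics/c5.png

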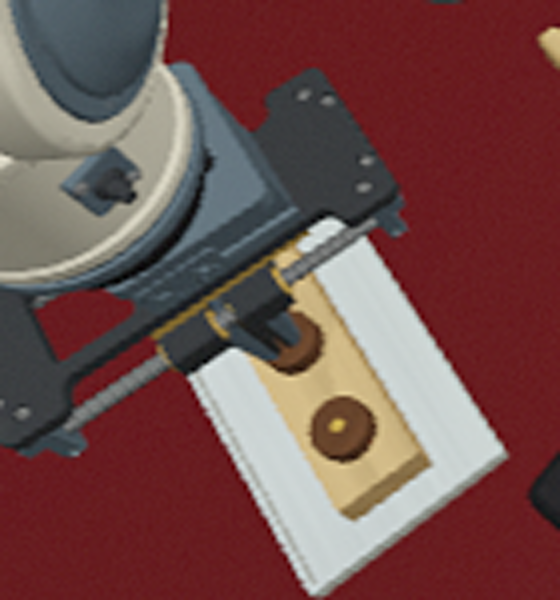

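```bash
python3 - <<'E'
from h import *
d=grab('scene'); Q=cloud(d)
for X,Y in((290,352),(284,358),(275,348),(262,338),(292,325),(280,330),(310,345),(315,330),(300,367),(345,430)):
    u,v=int(X/4+110),int(Y/4+220); print((X,Y),(u,v),Q[v,u].round(1),d['pixels'][v,u])
for v in range(298,314): print(v,[int(x) if x==x else -1 for x in Q[v,170:192,2]])
E
```

```text
(290, 352) (182, 308) [ 544.8 -310.1   50.1] [104  68  43]
(284, 358) (181, 309) [ 545.5 -312.6   50.6] [105  69  43]
(275, 348) (178, 307) [ 553.1 -310.8   83.4] [44 52 55]
(262, 338) (175, 304) [ 551.7 -310.1   99.5] [24 23 24]
(292, 325) (183, 301) [ 551.7 -296.9   89. ] [89 75 73]
(280, 330) (180, 302) [ 554.5 -301.    99.4] [56 67 71]
(310, 345) (187, 306) [ 547.7 -300.4   49.7] [104  66  42]
(315, 330) (188, 302) [ 542.3 -294.6   50.6] [98 62 40]
(300, 367) (185, 311) [ 552.5 -309.    46.7] [57 35 18]
(345, 430) (196, 327) [ 595.9 -308.    50.8] [98 63 42]
298 [174, 174, 172, 171, 172, 167, 166, 162, 161, 159, 155, 93, 49, 47, 49, 50, 50, 32, 33, 33, 30, 32]
299 [175, 172, 171, 169, 165, 164, 160, 160, 155, 112, 108, 105, 84, 48, 48, 51, 47, 50, 30, 34, 31, 31]
300 [170, 168, 168, 164, 161, 160, 159, 157, 110, 108, 103, 102, 97, 50, 52, 48, 51, 50, 50, 29, 33, 31]
301 [166, 168, 167, 162, 160, 156, 109, 109, 106, 105, 101, 99, 96, 88, 51, 50, 50, 49, 50, 44, 29, 32]
302 [122, 119, 162, 158, 156, 102, 104, 101, 103, 100, 99, 94, 92, 89, 50, 51, 51, 49, 50, 49, 41, 32]
303 [118, 
[... 313 characters left out ...]
, 98, 92, 89, 84, 83, 78, 74, 71, 73, 49, 48, 50, 49, 46, 46, 41, 35]
307 [1, 30, 96, 96, 94, 91, 89, 87, 83, 78, 76, 72, 50, 52, 49, 52, 50, 50, 46, 43, 39, 34]
308 [1, 0, 31, 32, 92, 88, 86, 84, 79, 79, 51, 48, 50, 51, 47, 50, 50, 48, 45, 39, 33, 32]
309 [1, 3, 32, 33, 33, 31, 81, 78, 78, 76, 51, 50, 49, 50, 51, 50, 47, 45, 43, 37, 35, 30]
310 [1, 1, 4, 32, 29, 33, 31, 49, 51, 47, 53, 48, 53, 49, 49, 46, 42, 43, 39, 35, 31, 30]
311 [4, 4, 3, 30, 32, 32, 31, 31, 51, 48, 48, 48, 47, 47, 46, 46, 40, 39, 34, 32, 31, 32]
312 [2, 2, 1, 3, 33, 33, 32, 32, 31, 39, 44, 44, 45, 42, 39, 39, 38, 31, 30, 31, 33, 33]
313 [1, 0, 4, 3, 3, 34, 32, 32, 29, 31, 33, 36, 37, 37, 34, 30, 32, 31, 30, 32, 30, 30]
```

```bash
python3 -m inch '[[60,[0,0,-20],[0,0,0]],[60,[0,0,0],[0,0,0]],[60,[0,0,0],[0,0,0]],[60,[0,0,0],[0,0,0]],[60,[0,0,0],[0,0,0]],[60,[0,0,0],[0,0,0]],[60,[0,0,0],[0,0,0]]]' | head -2; python3 - <<'E'
from h import *
d=grab('scene'); Q=cloud(d); p=sensors.state()['ee_pos'];print(p)
im=d['pixels'][:,:,::-1]
a=cv2.resize(im[260:330,130:220],None,fx=8,fy=8,interpolation=cv2.INTER_NEAREST)
for dz in(0,35):
  for dx in(-16,16):
    for dy in(-27,27):
      u=proj(d,p+[dx,dy,dz]); cv2.circle(a,tuple(int(x) for x in (u-[130,260])*8+4),5,(0,255,0) if dz else (255,255,0),-1)
cv2.imwrite('pics/c6.png',a)
m=(abs(Q[...,0]-540)<35)&(abs(Q[...,1]+307)<50)&(Q[...,2]>57)&(Q[...,2]<125)
q=Q[m]
for nm,k in(('L',q[:,1]>-307),('R',q[:,1]<-307)):
    w=q[k]; w=w[w[:,2].argsort()]; print(nm,len(w)); print(w[:12:2].round(0).tolist())
E
```

```text
time: 6.9
ee_pos: [535.3, -306.9, 54.9]
[ 535.38729725 -306.95980827   55.02412801]
L 40
[[553.0, -279.0, 92.0], [555.0, -275.0, 94.0], [555.0, -280.0, 98.0], [554.0, -279.0, 100.0], [555.0, -277.0, 100.0], [553.0, -280.0, 101.0]]
R 85
[[534.0, -333.0, 92.0], [552.0, -339.0, 93.0], [528.0, -333.0, 95.0], [540.0, -333.0, 96.0], [545.0, -334.0, 96.0], [533.0, -333.0, 97.0]]
```

View pics/c6.png

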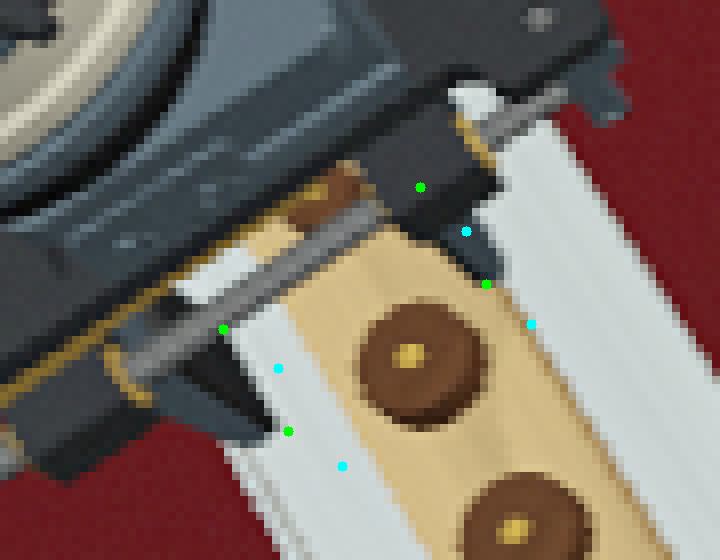

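At a reported z of 55 the depth map and picture (tips at crop (275,430) and (490,280)) put the fingertips at z≈91. The true tip is therefore about 36 mm above the reported TCP, while x and y agree. I'll descend with that offset, watching force.

```bash
python3 -m inch '[[60,[0,0,20],[0,0,0]],[60,[0,0,20],[0,0,0]],[60,[0,0,5],[0,0,0]],[60,[0,0,5],[0,0,0]],[60,[0,0,2],[0,0,0]],[60,[0,0,0],[0,0,0]]]'
```

```text
time: 7.55
ee_pos: [535.7, -307.1, 3.6]
ee_rot: [180.0, -0.0, -2.5]
contact_force: [-0.1, 0.9, 0.7]
gripper_width: 0.604
gripper_force: 0.0
```

```bash
python3 -m inch '[[0,[0,0,0],[0,0,0]],[0,[0,0,0],[0,0,0]],[0,[0,0,0],[0,0,0]],[0,[0,0,0],[0,0,0]],[0,[0,0,0],[0,0,0]],[0,[0,0,0],[0,0,0]],[0,[0,0,0],[0,0,0]]]'
```

```text
time: 8.25
ee_pos: [535.5, -307.1, 3.4]
ee_rot: [180.0, -0.0, -2.5]
contact_force: [0.0, -0.1, 4.8]
gripper_width: 0.314
gripper_force: 30.0
```

Gripped at 30 N. I'll lift and turn to yaw 10.8, aiming first at the toe hole.

```bash
python3 -m inch '[[0,[0,0,-10],[0,0,0]],[0,[0,0,-20],[0,0,0]],[0,[0,0,-20],[0,0,0]],[0,[0,0,-20],[0,0,0]],[0,[0,0,-15],[0,0,0]],[0,[0,0,0],[0,0,-0.08]],[0,[0,0,0],[0,0,-0.08]],[0,[0,0,0],[0,0,-0.072]],[0,[0,0,0],[0,0,0]],[0,[0,0,0],[0,0,0]]]'; python3 d.py 488.7 33 88 10.8
```

```text
time: 9.25
ee_pos: [535.4, -307.0, 88.5]
ee_rot: [180.0, -0.0, 10.7]
contact_force: [0.1, 0.0, 0.7]
gripper_width: 0.315
gripper_force: 30.0
t 9.25 pos [ 535.4 -307.    88.5] [180.    -0.    10.69] F [0.1 0.  0.7] w 0.315 gf 30.0
turn [ 0.     -0.0001 -0.0019] shift cur [  17.1 -342.7    0.5] shift tgt [  17.8 -342.7    0.5]
```

```bash
python3 -m inch '[[0,[2,-34,0],[0,0,0]],[0,[2,-34,0],[0,0,0]],[0,[2,-34,0],[0,0,0]],[0,[2,-34,0],[0,0,0]],[0,[2,-34,0],[0,0,0]],[0,[2,-34,0],[0,0,0]],[0,[2,-34,0],[0,0,0]],[0,[2,-34,0],[0,0,0]],[0,[2,-34,0],[0,0,0]],[0,[0,-36,0],[0,0,0]],[0,[0,0,0],[0,0,0]],[0,[0,0,0],[0,0,0]]]' >/dev/null; python3 -m inch '[[0,[0,0,0],[0,0,0]],[0,[0,0,0],[0,0,0]]]' >/dev/null; python3 d.py 488.7 33 88 10.8
python3 - <<'E'
from h import *
d=grab('scene'); im=d['pixels'][:,:,::-1]
cv2.imwrite('pics/c7.png',cv2.resize(im[130:230,240:360],None,fx=6,fy=6,interpolation=cv2.INTER_CUBIC))
p=sensors.state()['ee_pos']; print('foot',proj(d,[p[0],p[1],94]),'peg top',proj(d,[p[0],p[1],118]),'crown',proj(d,[p[0],p[1],136]))
E
```

```text
t 10.65 pos [489.2  31.5  88.3] [ 1.7999e+02 -1.0000e-02  1.0720e+01] F [-0.8 -0.3 -0.6] w 0.314 gf 30.0
turn [ 0.0001 -0.0002 -0.0014] shift cur [-0.2 -1.6  0.3] shift tgt [-0.2 -1.6  0.3]
foot [295.61197043 185.33266167] peg top [294.83213367 179.34641241] crown [294.22043881 174.65086828]
```

View pics/c7.png

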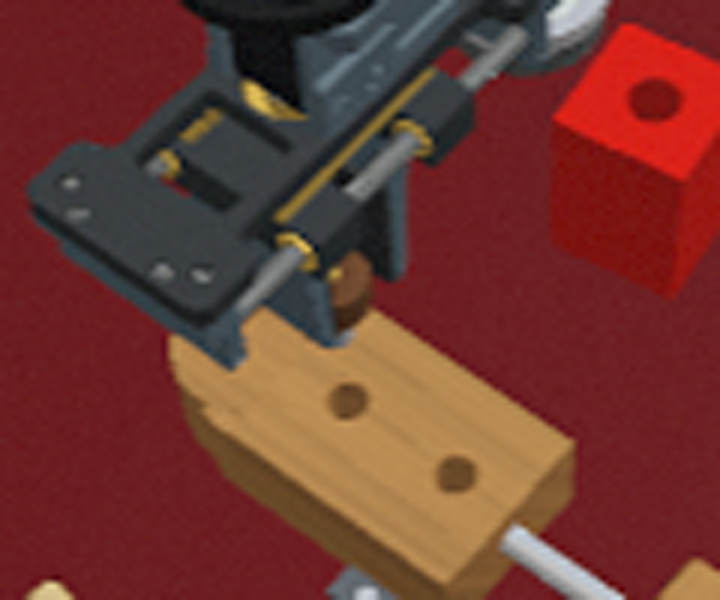

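The held plug stands upright over the toe hole; its foot is near crop (340,340) as projected, and the hole is at (348,401). Next I align and lower.

```bash
python3 -m inch '[[0,[-0.2,-1.6,20],[0,0,0]],[0,[0,0,20],[0,0,0]],[0,[0,0,3],[0,0,0]],[0,[0,0,0],[0,0,0]],[0,[0,0,0],[0,0,0]]]' >/dev/null;python3 d.py 488.7 33 15.4 10.8
```

```text
t 11.2 pos [488.9  33.6  45.9] [ 1.7999e+02 -4.0000e-02  1.0790e+01] F [ 0.1  0.5 -0.7] w 0.311 gf 30.0
turn [ 0.0002 -0.0007 -0.0002] shift cur [-0.4  0.5 30.5] shift tgt [-0.3  0.5 30.5]
```

```bash
python3 -m inch '[[0,[0,0,3],[0,0,0]],[0,[0,0,3],[0,0,0]],[0,[0,0,3],[0,0,0]],[0,[0,0,0],[0,0,0]]]';python3 d.py 488.7 33 15.4 10.8
```

```text
time: 11.6
ee_pos: [488.2, 33.8, 35.9]
ee_rot: [-180.0, 0.0, 10.8]
contact_force: [-0.2, -0.5, -0.6]
gripper_width: 0.316
gripper_force: 30.0
t 11.6 pos [488.2  33.8  35.9] [-1.7999e+02  3.0000e-02  1.0820e+01] F [-0.2 -0.5 -0.6] w 0.316 gf 30.0
turn [-0.0001  0.0005  0.0003] shift cur [ 0.3  0.9 20.5] shift tgt [ 0.3  0.9 20.5]
```

```bash
python3 -m inch '[[0,[0.3,0.6,3],[0,0,0]],[0,[0,0,4],[0,0,0]],[0,[0,0,0],[0,0,0]]]';python3 d.py 488.7 33 15.4 10.8
```

```text
time: 11.9
ee_pos: [488.6, 33.3, 28.7]
ee_rot: [-180.0, 0.0, 10.8]
contact_force: [-0.1, -0.7, 0.7]
gripper_width: 0.314
gripper_force: 30.0
t 11.9 pos [488.6  33.3  28.7] [-1.7999e+02  4.0000e-02  1.0820e+01] F [-0.1 -0.7  0.7] w 0.314 gf 30.0
turn [-0.0002  0.0007  0.0003] shift cur [ 0.1  0.3 13.3] shift tgt [ 0.1  0.3 13.3]
```

```bash
python3 -m inch '[[0,[0,0,4],[0,0,0]],[0,[0,0,4],[0,0,0]],[0,[0,0,3],[0,0,0]],[0,[0,0,0],[0,0,0]],[0,[0,0,0],[0,0,0]]]';python3 d.py 488.7 33 15.4 10.8
```

```text
time: 12.4
ee_pos: [488.8, 33.3, 18.1]
ee_rot: [-180.0, 0.0, 10.8]
contact_force: [0.7, -0.2, -0.8]
gripper_width: 0.314
gripper_force: 30.0
t 12.4 pos [488.8  33.3  18.1] [-1.800e+02  1.000e-02  1.082e+01] F [ 0.7 -0.2 -0.8] w 0.314 gf 30.0
turn [-0.      0.0002  0.0003] shift cur [-0.1  0.3  2.7] shift tgt [-0.1  0.3  2.7]
```

```bash
python3 -m inch '[[0,[0,0,1.5],[0,0,0]],[0,[0,0,0.5],[0,0,0]],[0,[0,0,0],[0,0,0]]]';python3 -m inch '[[55,[0,0,0],[0,0,0]],[55,[0,0,0],[0,0,0]],[55,[0,0,0],[0,0,0]],[55,[0,0,0],[0,0,0]],[55,[0,0,0],[0,0,0]],[55,[0,0,-20],[0,0,0]],[55,[0,0,-30],[0,0,0]],[55,[0,0,-30],[0,0,0]],[55,[0,0,0],[0,0,0.08]],[55,[0,0,0],[0,0,0.08]],[55,[0,0,0],[0,0,0.072]],[55,[0,0,0],[0,0,0]]]';python3 d.py 591 -309.6 60 -2.6
python3 - <<'E'
from h import *
d=grab('scene');Q=cloud(d)
m=(np.hypot(Q[...,0]-489.5,Q[...,1]-33)<13)&(Q[...,2]>40)&(Q[...,2]<80); print('crown z',np.median(Q[m][:,2]),m.sum(), Q[m].mean(0))
E
```

```text
time: 12.7
ee_pos: [488.8, 33.3, 16.2]
ee_rot: [-180.0, 0.0, 10.8]
contact_force: [-0.2, 0.1, -1.0]
gripper_width: 0.316
gripper_force: 30.0
time: 13.9
ee_pos: [488.8, 33.3, 96.3]
ee_rot: [-180.0, -0.0, -2.6]
contact_force: [0.5, -0.3, -1.0]
gripper_width: 0.545
gripper_force: 0.0
t 13.9 pos [488.8  33.3  96.3] [-180.     -0.     -2.55] F [ 0.5 -0.3 -1. ] w 0.545 gf 0.0
turn [-0.     -0.0001  0.0008] shift cur [117.4 338.   36.3] shift tgt [117.7 337.9  36.3]
crown z 62.08279388962717 83 [489.49470027  32.82638085  61.97730419]
```

The first plug is home, crown at about 62–63. Now the far plug.

```bash
python3 -m inch '[[55,[12,34,0],[0,0,0]],[55,[12,34,0],[0,0,0]],[55,[12,34,0],[0,0,0]],[55,[12,34,0],[0,0,0]],[55,[12,34,0],[0,0,0]],[55,[12,34,0],[0,0,0]],[55,[12,34,0],[0,0,0]],[55,[12,34,0],[0,0,0]],[55,[12,34,10],[0,0,0]],[55,[9.5,32,20],[0,0,0]],[55,[0,0,0],[0,0,0]],[55,[0,0,0],[0,0,0]]]' >/dev/null; python3 -m inch '[[55,[0,0,0],[0,0,0]],[55,[0,0,0],[0,0,0]]]' >/dev/null;python3 d.py 591 -309.6 3.4 -2.6
```

```text
t 15.35 pos [ 591.8 -308.6   66.9] [ 1.7999e+02 -3.0000e-02 -2.3900e+00] F [ 0.5 -0.2 -0.3] w 0.551 gf 0.0
turn [ 0.0001 -0.0005  0.0037] shift cur [-0.8  1.  63.5] shift tgt [-0.8  1.  63.5]
```

```bash
python3 -m inch '[[55,[-0.8,1,20],[0,0,0]],[55,[0,0,20],[0,0,0]],[55,[0,0,15],[0,0,0]],[55,[0,0,6],[0,0,0]],[55,[0,0,2],[0,0,0]],[55,[0,0,0],[0,0,0]],[55,[0,0,0],[0,0,0]]]' >/dev/null;python3 d.py 591 -309.6 3.4 -2.6
```

```text
t 16.05 pos [ 591.3 -310.7    4. ] [ 1.7996e+02 -6.0000e-02 -2.4700e+00] F [-0.3 -0.  -0. ] w 0.549 gf 0.0
turn [ 0.0006 -0.001   0.0023] shift cur [-0.3 -1.1  0.6] shift tgt [-0.3 -1.1  0.6]
```

```bash
python3 -m inch '[[0,[0,0,0],[0,0,0]],[0,[0,0,0],[0,0,0]],[0,[0,0,0],[0,0,0]],[0,[0,0,0],[0,0,0]],[0,[0,0,0],[0,0,0]],[0,[0,0,0],[0,0,0]],[0,[0,0,0],[0,0,0]]]'
```

```text
time: 16.75
ee_pos: [590.9, -310.5, 3.4]
ee_rot: [180.0, -0.0, -2.5]
contact_force: [-0.9, -0.8, 5.4]
gripper_width: 0.315
gripper_force: 30.0
```

```bash
python3 -m inch '[[0,[0,0,-10],[0,0,0]],[0,[0,0,-20],[0,0,0]],[0,[0,0,-20],[0,0,0]],[0,[0,0,-20],[0,0,0]],[0,[0,0,-20],[0,0,0]],[0,[0,0,0],[0,0,-0.08]],[0,[0,0,0],[0,0,-0.08]],[0,[0,0,0],[0,0,-0.072]],[0,[0,0,0],[0,0,0]],[0,[0,0,0],[0,0,0]]]'; python3 d.py 542.8 43.3 93 10.8
```

```text
time: 17.75
ee_pos: [590.8, -310.4, 93.5]
ee_rot: [180.0, -0.0, 10.7]
contact_force: [-0.5, 0.4, -0.2]
gripper_width: 0.315
gripper_force: 30.0
t 17.75 pos [ 590.8 -310.4   93.5] [ 1.800e+02 -1.000e-02  1.069e+01] F [-0.5  0.4 -0.2] w 0.315 gf 30.0
turn [ 0.0001 -0.0001 -0.0019] shift cur [  18.4 -356.5    0.5] shift tgt [  19.1 -356.5    0.5]
```

```bash
python3 -m inch '[[0,[2,-36,0],[0,0,0]],[0,[2,-36,0],[0,0,0]],[0,[2,-36,0],[0,0,0]],[0,[2,-36,0],[0,0,0]],[0,[2,-36,0],[0,0,0]],[0,[2,-36,0],[0,0,0]],[0,[2,-36,0],[0,0,0]],[0,[2,-36,0],[0,0,0]],[0,[2,-36,0],[0,0,0]],[0,[0.5,-32,0],[0,0,0]],[0,[0,0,0],[0,0,0]],[0,[0,0,0],[0,0,0]]]' >/dev/null; python3 -m inch '[[0,[0,0,15],[0,0,0]],[0,[0,0,10],[0,0,0]],[0,[0,0,0],[0,0,0]]]' >/dev/null; python3 d.py 542.8 43.3 15.4 10.8
```

```text
t 19.25 pos [541.4  41.9  67. ] [-1.7998e+02  1.3000e-01  1.0720e+01] F [-0.   0.4 -0.1] w 0.313 gf 30.0
turn [-0.0004  0.0022 -0.0013] shift cur [ 1.7 -1.1 51.6] shift tgt [ 1.6 -1.1 51.6]
```

```bash
python3 -m inch '[[0,[1.2,-1.1,12],[0,0,0]],[0,[0,0,10],[0,0,0]],[0,[0,0,0],[0,0,0]],[0,[0,0,0],[0,0,0]]]' >/dev/null; python3 d.py 542.8 43.3 15.4 10.8
```

```text
t 19.65 pos [543.  44.  46.] [-1.7999e+02  4.0000e-02  1.0810e+01] F [ 0.6  0.3 -1.3] w 0.309 gf 30.0
turn [-0.0001  0.0007  0.0002] shift cur [-0.3  0.6 30.6] shift tgt [-0.3  0.6 30.6]
```

```bash
python3 -m inch '[[0,[-0.2,0.5,3],[0,0,0]],[0,[0,0,3],[0,0,0]],[0,[0,0,3],[0,0,0]],[0,[0,0,3],[0,0,0]],[0,[0,0,0],[0,0,0]]]'; python3 d.py 542.8 43.3 15.4 10.8
```

```text
time: 20.15
ee_pos: [542.7, 43.5, 33.8]
ee_rot: [-180.0, 0.0, 10.8]
contact_force: [0.0, -0.3, 0.1]
gripper_width: 0.318
gripper_force: 30.0
t 20.15 pos [542.7  43.5  33.8] [-1.7999e+02  4.0000e-02  1.0820e+01] F [ 0.  -0.3  0.1] w 0.318 gf 30.0
turn [-0.0002  0.0006  0.0003] shift cur [ 0.   0.2 18.4] shift tgt [ 0.   0.2 18.4]
```

```bash
python3 -m inch '[[0,[0,0,4],[0,0,0]],[0,[0,0,4],[0,0,0]],[0,[0,0,4],[0,0,0]],[0,[0,0,3],[0,0,0]],[0,[0,0,0],[0,0,0]],[0,[0,0,0],[0,0,0]]]'; python3 d.py 542.8 43.3 15.4 10.8
```

```text
time: 20.75
ee_pos: [543.0, 43.5, 19.2]
ee_rot: [-180.0, 0.0, 10.8]
contact_force: [0.5, -0.7, -1.3]
gripper_width: 0.317
gripper_force: 30.0
t 20.75 pos [543.   43.5  19.2] [-1.800e+02  1.000e-02  1.082e+01] F [ 0.5 -0.7 -1.3] w 0.317 gf 30.0
turn [-0.      0.0001  0.0003] shift cur [-0.2  0.2  3.8] shift tgt [-0.2  0.2  3.8]
```

```bash
python3 -m inch '[[0,[0,0,2],[0,0,0]],[0,[0,0,1],[0,0,0]],[0,[0,0,0],[0,0,0]],[55,[0,0,0],[0,0,0]],[55,[0,0,0],[0,0,0]],[55,[0,0,0],[0,0,0]],[55,[0,0,0],[0,0,0]],[55,[0,0,0],[0,0,0]],[55,[0,0,-20],[0,0,0]],[55,[0,0,-30],[0,0,0]],[55,[0,0,-30],[0,0,0]],[55,[0,0,-30],[0,0,0]]]';python3 -m inch '[[70,[0,0,0],[0,0,-0.1]],[70,[0,0,0],[0,0,-0.1]],[70,[0,0,0],[0,0,-0.1]],[70,[0,0,0],[0,0,0]]]' >/dev/null;python3 d.py 536.4 313 130 28
python3 - <<'E'
from h import *
d=grab('scene');Q=cloud(d)
for c in((489.5,33),(543.5,43.5)):
  m=(np.hypot(Q[...,0]-c[0],Q[...,1]-c[1])<13)&(Q[...,2]>40)&(Q[...,2]<80); print('crown z',np.median(Q[m][:,2]),m.sum(), Q[m].mean(0))
E
```

```text
time: 21.95
ee_pos: [542.8, 43.5, 127.4]
ee_rot: [-180.0, 0.0, 10.8]
contact_force: [0.3, -0.4, -0.1]
gripper_width: 0.551
gripper_force: 0.0
t 22.35 pos [543.   43.5 126.3] [180.    -0.    28.11] F [ 0.2  0.5 -0.1] w 0.702 gf 0.0
turn [ 0.    -0.     0.002] shift cur [ 121.2 -240.8   -3.7] shift tgt [ 120.7 -241.    -3.7]
crown z 62.160839664101786 53 [491.41617777  29.01755934  62.11788335]
crown z 62.01277079552318 86 [543.76749535  43.23621264  62.06498991]
```

Both are home. Now over to the gauge.

```bash
python3 -m inch '[[70,[15,-30,0],[0,0,0]],[70,[15,-30,0],[0,0,0]],[70,[15,-30,0],[0,0,0]],[70,[15,-30,0],[0,0,0]],[70,[15,-30,0],[0,0,0]],[70,[15,-30,0],[0,0,0]],[70,[15,-30,0],[0,0,0]],[70,[15.7,-31,0],[0,0,0]],[70,[0,0,0],[0,0,0]],[70,[0,0,0],[0,0,0]],[70,[0,0,0],[0,0,0]]]' >/dev/null;python3 d.py 536.4 313 63 28
```

```text
t 23.5 pos [536.3 312.2 126.1] [1.7999e+02 4.0000e-02 2.7900e+01] F [-0.7 -0.3  0.7] w 0.7 gf 0.0
turn [ 0.0001  0.0006 -0.0018] shift cur [ 0.5 -0.7 63.1] shift tgt [ 0.5 -0.7 63.1]
```

```bash
python3 -m inch '[[70,[0.5,-0.7,20],[0,0,0]],[70,[0,0,20],[0,0,0]],[70,[0,0,15],[0,0,0]],[70,[0,0,7],[0,0,0]],[70,[0,0,0],[0,0,0]],[70,[0,0,0],[0,0,0]]]'; python3 -m inch '[[0,[0,0,0],[0,0,0]],[0,[0,0,0],[0,0,0]],[0,[0,0,0],[0,0,0]],[0,[0,0,0],[0,0,0]],[0,[0,0,0],[0,0,0]],[0,[0,0,0],[0,0,0]],[0,[0,0,0],[0,0,0]],[0,[0,0,0],[0,0,0]],[0,[0,0,0],[0,0,0]]]'
```

```text
time: 24.1
ee_pos: [537.0, 313.6, 64.9]
ee_rot: [180.0, -0.0, 28.0]
contact_force: [0.4, -0.3, 0.4]
gripper_width: 0.701
gripper_force: 0.0
time: 25.0
ee_pos: [536.5, 313.9, 64.2]
ee_rot: [-180.0, -0.0, 28.0]
contact_force: [-0.8, 0.5, 1.5]
gripper_width: 0.242
gripper_force: 30.0
```

```bash
python3 -m inch '[[0,[0,0,-8],[0,0,0]],[0,[0,0,-17],[0,0,0]],[0,[0,0,-17],[0,0,0]],[0,[0,0,-17],[0,0,0]],[0,[0,0,-17],[0,0,0]],[0,[0,0,-17],[0,0,0]],[0,[0,0,0],[0,0,0]],[0,[0,0,0],[0,0,0]]]'; python3 d.py 488.8 33.3 157 28
python3 - <<'E'
from h import *
d=grab('scene');im=d['pixels'][:,:,::-1]; p=sensors.state()['ee_pos']
o=p[2]-29.2
u=proj(d,[p[0],p[1],o-24]);print('foot exp',u,'barrel bottom',proj(d,[p[0],p[1],o]))
x,y=int(u[0])-50,int(u[1])-75
a=cv2.resize(im[y:y+100,x:x+100],None,fx=6,fy=6,interpolation=cv2.INTER_CUBIC);print('crop origin',x,y)
cv2.imwrite('pics/c8.png',a)
E
```

```text
time: 25.8
ee_pos: [536.5, 313.8, 157.2]
ee_rot: [180.0, -0.0, 28.0]
contact_force: [0.0, 0.0, -1.2]
gripper_width: 0.24
gripper_force: 30.0
t 25.8 pos [536.5 313.8 157.2] [ 1.800e+02 -2.000e-02  2.801e+01] F [ 0.   0.  -1.2] w 0.24 gf 30.0
turn [ 0.     -0.0003  0.0001] shift cur [-1.738e+02  2.252e+02  1.000e-01] shift tgt [-1.738e+02  2.252e+02  2.000e-01]
foot exp [398.18442898 131.47526826] barrel bottom [399.90874456 124.62742453]
crop origin 348 56
```

View pics/c8.png

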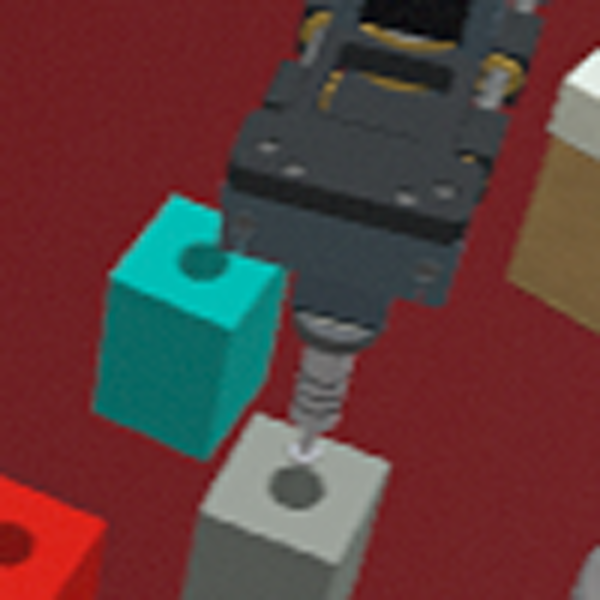

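The gauge is out of the stand, with its foot at crop (304,452), i.e. full (398.2,130.9), matching the projected (398.2,131.5). It hangs upright, so I'll move it over the toe plug.

```bash
python3 -m inch '[[0,[-19,25,0],[0,0,0]],[0,[-19,25,0],[0,0,0]],[0,[-19,25,0],[0,0,0]],[0,[-19,25,0],[0,0,0]],[0,[-19,25,0],[0,0,0]],[0,[-19,25,0],[0,0,0]],[0,[-19,25,0],[0,0,0]],[0,[-19,25,0],[0,0,0]],[0,[-22,25,0],[0,0,0]],[0,[0,0,0],[0,0,0]],[0,[0,0,0],[0,0,0]],[0,[0,0,0],[0,0,0]]]' >/dev/null;python3 d.py 488.8 33.3 117 28
```

```text
t 27.05 pos [488.5  34.  156.8] [-1.7997e+02  3.0000e-02  2.8020e+01] F [-1.   0.4 -1.2] w 0.239 gf 30.0
turn [-0.0005  0.0005  0.0003] shift cur [ 0.   0.8 39.8] shift tgt [-0.   0.8 39.8]
```

```bash
python3 -m inch '[[0,[0,0.6,15],[0,0,0]],[0,[0,0,12],[0,0,0]],[0,[0,0,8],[0,0,0]],[0,[0,0,3],[0,0,0]],[0,[0,0,0],[0,0,0]],[0,[0,0,0],[0,0,0]]]' ;python3 d.py 488.8 33.3 109.2 28
```

```text
time: 27.65
ee_pos: [489.1, 33.1, 119.5]
ee_rot: [180.0, -0.0, 28.0]
contact_force: [0.6, -1.2, -1.5]
gripper_width: 0.24
gripper_force: 30.0
t 27.65 pos [489.1  33.1 119.5] [ 1.7999e+02 -2.0000e-02  2.8020e+01] F [ 0.6 -1.2 -1.5] w 0.24 gf 30.0
turn [ 0.0002 -0.0004  0.0004] shift cur [-0.2 -0.3 10.3] shift tgt [-0.2 -0.3 10.3]
```

```bash
python3 -m inch '[[0,[0,0,2],[0,0,0]],[0,[0,0,2],[0,0,0]],[0,[0,0,1.5],[0,0,0]],[0,[0,0,0],[0,0,0]],[0,[0,0,0],[0,0,0]],[0,[0,0,0],[0,0,0]]]' ;python3 d.py 488.8 33.3 109.2 28
```

```text
time: 28.25
ee_pos: [489.1, 32.9, 113.8]
ee_rot: [180.0, -0.0, 28.0]
contact_force: [1.3, -0.5, 0.4]
gripper_width: 0.238
gripper_force: 30.0
t 28.25 pos [489.1  32.9 113.8] [ 1.7999e+02 -2.0000e-02  2.8000e+01] F [ 1.3 -0.5  0.4] w 0.238 gf 30.0
turn [ 0.0002 -0.0004  0.    ] shift cur [-0.  -0.5  4.6] shift tgt [-0.  -0.5  4.6]
```

```bash
python3 -m inch '[[0,[0,0,2],[0,0,0]],[0,[0,0,1.5],[0,0,0]],[0,[0,0,1],[0,0,0]],[0,[0,0,0],[0,0,0]],[0,[0,0,0],[0,0,0]],[0,[0,0,0],[0,0,0]],[0,[0,0,0],[0,0,0]]]' >/dev/null;python3 d.py 488.8 33.3 109.2 28
python3 - <<'E'
from h import *
F=[]
for i in range(8): d=grab('scene');F.append(sensors.state()['contact_force'][2])
print(np.mean(F),np.std(F),sensors.state()['qvel'].round(2))
f=200/np.tan(np.radians(d['vfov'])/2);Q=cloud(d)
for n,(x,y) in dict(slim=(480.8,-304.5),heel=(543.5,43.5)).items():
  m=(np.hypot(Q[...,0]-x,Q[...,1]-y)<8)&(Q[...,2]>20)&(Q[...,2]<80); print(n,m.sum(),np.median(Q[m][:,2]) if m.any() else None)
im=d['pixels'][:,:,::-1];u=proj(d,[489,33,63]);x,y=int(u[0])-40,int(u[1])-60
cv2.imwrite('pics/c9.png',cv2.resize(im[y:y+100,x:x+100],None,fx=6,fy=6,interpolation=cv2.INTER_CUBIC));print(x,y,u)
m=(np.hypot(Q[...,0]-489,Q[...,1]-33)<22)&(Q[...,2]>66)&(Q[...,2]<100);q=Q[m];print(m.sum());
for a in range(64,104,6):
  k=q[(q[:,2]>=a)&(q[:,2]<a+6)]; print(a,len(k),k.mean(0).round(1) if len(k) else '')
E
```

```text
t 28.95 pos [489.   32.9 109.3] [ 1.7999e+02 -1.0000e-02  2.8010e+01] F [ 1.7 -0.5  3. ] w 0.244 gf 30.0
turn [ 0.0002 -0.0002  0.0001] shift cur [ 0.  -0.4  0.1] shift tgt [ 0.  -0.4  0.1]
2.521809044119556 0.47321088002930745 [-0.02  0.09  0.08 -0.08 -0.04 -0.03]
slim 41 49.82271063955454
heel 31 62.87720483969281
257 132 [297.01514445 192.21933424]
50
64 9 [491.2  30.9  66.8]
70 0 
76 2 [494.5  27.2  80.8]
82 12 [495.6  29.8  84.7]
88 9 [495.5  29.9  91. ]
94 18 [494.9  29.9  96.9]
100 0
```

The spring force is 3.8 N (2.5 N plus 1.3 N of gauge weight), which matches 7 mm of travel. The pose is still and upright over the toe plug, so I'll hand in.

```bash
python3 -c "
from rig import order
print(order.finish_job())"
```

```text
the job is handed in; nothing more can be done
None
```

I handed the job in at about 29 s of the 72 s: both broad plugs read as home, and the gauge is still held upright on the toe plug with its tip about 7 mm in (about 3.8 N), but no verdict came back. The reported TCP reads about 36 mm below the real fingertips, so two early grasps closed above the plug without disturbing it, and I corrected for that from the depth images.

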